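Line up bench consumables by height on the parking strip

ROBOT

A 6-joint arm with a two-finger parallel gripper is mounted at the origin on a cart in front of the work surface, level with it; the furniture and walls round the work are solid. World frame = base frame: x ahead of the robot, y to its left, z up, the work surface at z = 0. Lengths are in m, angles in rad, forces in N, time in s.
With the tool pointing down it reaches from about 0.275 to 0.825 m from the base axis. Payload 4.9 kg.
Tool frame: the origin (TCP) lies midway between the tips of the shut fingers; the grasp point (between the pads) lies 19 mm behind it (bot.grip_depth is the distance from the TCP to the grasp point, in m); z points along the fingers, y is the line along which they close (so a half turn about z gives the same grasp; the last joint's range is limited). The gripper opens to 85 mm and grips with 20 to 120 N. Pads are 22 mm wide; open, the fingers measure 114 mm over their backs; the gripper's body (76 mm by 85 mm) begins 54 mm behind the grasp point. The pads swing forward as they close: fully open they stand 13 mm farther back than shut.
Start: joints at [-1.292, 0.326, -0.193, 1.052, 0, 1.437], TCP at [0.221, -0.504, 0.231] pointing down, gripper open.
Joint ranges: [-2.65, 2.65], [-0.97, 1.79], [-1.3, 1.35], [-1.93, 2.1], [-1.47, 1.37], [-3.14, 3.14]. Speed limits (rad/s): [2.57, 2.57, 3.14, 3.14, 3.14, 3.14].

INTERFACE

Orientations are given as a unit quaternion [w, x, y, z].
In Python, from cell import bot gives the robot as it stands. Calls block until the motion is done:
- bot.move_pose(position, orientation): joint-space move of the TCP to a pose.
- bot.move_linear(position, speed=0.15, rotation=None, until_force=None): straight line of the TCP; rotation=None keeps the orientation; speed is the mean speed in m/s. With until_force (N) it stops when the force on the tool has changed by that much, and returns True; else False.
- bot.goto_joints(angles): joint-space move.
- bot.set_gripper(opening, grasp_force=None): opening from 0.0 (shut) to 1.0 (fully open); grasp_force is the grip in N (None keeps the last); returns when the fingers have stopped.
- bot.wait(seconds).
- bot.solve_ik(position, orientation): joint angles nearest the present ones, or None.
- bot.camera(name): name is "side" or "top" or "wrist"; returns the picture (400x640x3 uint8, red, green, blue); there is no depth.
- bot.calibration(name): a dict with "mtx" (3x3 intrinsics, pixels), "extrinsics" (4x4, takes a point from world to camera coordinates); the wrist camera has in their place "hand_eye" (4x4, takes a point from camera to tool coordinates, whose origin is the TCP and whose axes are the flange's). Camera axes: x right, y down, z forward; pixel columns grow to the right and rows downward; lengths in m; the calibration is good to about 2 mm. The wrist camera is an equidistant fisheye: a pixel r from the principal point sees the ray r / f radians off the axis. A picture is of the moment at which its call begins: read the wrist's pose just before it. calibration takes no time and is no camera call.
A pose or a line that the arm cannot do raises bot.PlanningError and nothing moves.
- bot.close_job(): hands the job in; it is judged then, once.
Trained networks look in the newest picture that a camera, given by its name, has taken for a name from the list of things; names that differ only in an ending like _2 or _b are one class to them, and where a whole thing is asked for, a point or a joint stands for the part that bears it (a point fixed in the world has none). Each returns a list of dicts, best first, with "confidence" (0 to 1); they miss things now and then, are a little off and sometimes report something else, mostly with a low value. They report only what shows in the picture. A call takes as long as a camera call.
- bot.search_frame(camera, thing): "bbox" ([left, top, width, height] in pixels, round what is visible of it).
Readings, each from a call of its own:
- bot.read_clock(): time.
- bot.read_joint_positions(): joint angles.
- bot.read_joint_vel(): joint speeds.
- bot.read_joint_efforts(): joint torques, N m.
- bot.read_position(): TCP position.
- bot.read_tool_rot(): TCP orientation.
- bot.read_ft_force(): force on the tool from outside, world axes, zero at the start.
- bot.read_moment(): the same for the moment, N m.
- bot.read_gripper_width(): opening from 0.0 (shut) to 1.0 (fully open).
- bot.read_finger_force(): force on a finger pad.
Only numpy, scipy, OpenCV 4.12 (cv2) and the standard library are available. Lean on these libraries where they do the work, as an engineer would, in place of code of your own. Each camera call takes 0.05 s, during which the arm holds its last target. There are 200 camera calls.

TASK

Put the four containers from the front of the bench (dispenser bottle, screw-lid jar, green-lidded pot and flat tin) onto the black strip, one upright in the middle of each round pad, in order of height: the tallest on the red pad at one end, then down step by step along the strip to the shortest on the white pad at the other end. Tip none of them over, and leave the black pen and the yellow wick spool where they lie.

Things in the scene. Friction and masses are not known exactly. Their poses are not given: they have to be found in the camera images.
- bottle: the tallest: white dispenser bottle with a red nozzle, upright at the front of the bench (a like bottle at the far right back corner is fixed and not part of the job); 124 mm tall: body 48 mm in diameter up to 92 mm, neck 27 mm in diameter from 92 to 106 mm, thin nozzle above; about 0.12 kg. Origin at the centre of its underside, z up along its axis.
- jar: second tallest: white round jar of screws with a black screw lid, 48 mm in diameter, 51 mm tall, about 0.08 kg, upright. Origin at the centre of its underside, z up along its axis.
- pot: third: small round pot with a green lid, 30 mm tall; body 37 mm in diameter, lid 40 mm in diameter from 20 mm up; about 0.04 kg, upright. Origin at the centre of its underside, z up along its axis.
- tin: the shortest: flat round white tin with a red patch on its lid, 19 mm tall; body 44 mm in diameter, lid 47 mm in diameter from 12 mm up; about 0.05 kg, upright. Origin at the centre of its underside, z up along its axis.
- red_pad: round flat red pad, 64 mm across and 3 mm thick, fixed on the strip; origin at the centre of its underside, its top 3 mm higher (15 mm above the bench). Marks the tall end: the left or the right end of the strip, a fixed low flat black bar on the bench, lying left to right (along y) within 0.2 rad. The four pads sit in a straight row on its centre line, 85 mm apart.
- white_pad: round flat white pad, 64 mm across and 3 mm thick, fixed on the strip; origin at the centre of its underside, its top 3 mm higher (15 mm above the bench). It marks the short end and lies at the other end of the strip from the red pad. The strip is 357 mm long over its aluminium end caps, 82 mm wide, 12 mm high (caps 14 mm).
- left_grey_pad: round flat grey pad, 64 mm across and 3 mm thick, fixed on the strip; origin at the centre of its underside, its top 3 mm higher (15 mm above the bench). Of the two middle pads, the one on the robot's left (+y).
- right_grey_pad: round flat grey pad, 64 mm across and 3 mm thick, fixed on the strip; origin at the centre of its underside, its top 3 mm higher (15 mm above the bench). Of the two middle pads, the one on the robot's right (-y).
- pen: bystander: loose black marker pen lying on the bench, 123 mm long (along its y axis, roughly left to right), 15 mm thick, nearer the robot than the containers. Origin at the centre of its underside.
- wick: bystander: loose flat yellow spool of desoldering wick lying on the bench, 44 x 66 x 11 mm, nearer the robot than the containers. Origin at the centre of its underside.

How it is judged:
At the end, for the whole second after the job is handed in: The bottle stands on the red pad, the jar on the grey pad next to it, the pot on the other grey pad and the tin on the white pad; each is centred on its pad within 12 mm, stands on the pad's top (within 4 mm in height), is upright within 0.1 rad, and is at rest (below 0.02 m/s and 0.2 rad/s) (horizontal distance between bottle and red_pad below 0.012 m and z of bottle in the frame of red_pad between 0 and 0.007 m and horizontal distance between tin and white_pad below 0.012 m and z of tin in the frame of white_pad between 0 and 0.007 m and ((horizontal distance between left_grey_pad and red_pad below 0.12 m and horizontal distance between jar and left_grey_pad below 0.012 m and z of jar in the frame of left_grey_pad between 0 and 0.007 m and horizontal distance between pot and right_grey_pad below 0.012 m and z of pot in the frame of right_grey_pad between 0 and 0.007 m) or (horizontal distance between right_grey_pad and red_pad below 0.12 m and horizontal distance between jar and right_grey_pad below 0.012 m and z of jar in the frame of right_grey_pad between 0 and 0.007 m and horizontal distance between pot and left_grey_pad below 0.012 m and z of pot in the frame of left_grey_pad between 0 and 0.007 m)) and angle between each of bottle, jar, pot, tin's own z axis and vertical below 0.1 rad and linear speed of each of bottle, jar, pot, tin below 0.02 m/s and angular speed of each of bottle, jar, pot, tin below 0.2 rad/s); the robot touches nothing.
It fails at once if a container tips over (leans more than 0.7 rad) (angle between any of bottle, jar, pot, tin's own z axis and vertical above 0.7 rad).
It fails at once if the pen is shifted more than 15 mm (distance of pen from where it was at the start of the episode above 0.015 m).
It fails at once if the wick spool is shifted more than 15 mm (distance of wick from where it was at the start of the episode above 0.015 m).
It also fails if it takes over 112 s, if anything falls off the work surface, if the arm or the gripper's body presses on something with over 40 N, if the wrist force passes 120 N, or if a joint passes its speed limit or range.

## Working session

There is one attempt and no reset: what is moved stays moved. The work goes in short steps, each a Python script; the robot and the scene stay as the last script left them, time stands still between calls to the robot, and variables do not carry over. Pictures are saved under pics/ and viewed, at most 14 in all, crops included, and the job is handed in when it is done.

```bash
ls; mkdir -p pics
python3 - <<'E'
from cell import bot
import cv2,numpy as np
np.set_printoptions(precision=4,suppress=True)
for c in ["top","side"]:
    im=bot.camera(c); cv2.imwrite(f"pics/{c}0.png",im[:,:,::-1])
    k=bot.calibration(c); print(c,k["mtx"].tolist(),k["extrinsics"])
    for t in ["bottle","jar","pot","tin","red_pad","white_pad","left_grey_pad","right_grey_pad","pen","wick"]:
        print(t,[(np.round(d["bbox"],1).tolist(),round(d["confidence"],2)) for d in bot.search_frame(c,t)][:3])
k=bot.calibration("wrist");print(k)
print(bot.read_tool_rot(),bot.read_clock())
E
```

```text
pics
top [[481.5843968307391, 0.0, 327.027096872664], [0.0, 481.5843968307391, 209.42341091827706], [0.0, 0.0, 1.0]] [[ 0.0106 -0.9999 -0.0032 -0.1369]
 [-0.991  -0.0101 -0.1336  0.5096]
 [ 0.1336  0.0046 -0.991   0.9376]
 [ 0.      0.      0.      1.    ]]
bottle [([402.8, 221.9, 27.5, 28.1], 0.62)]
jar []
pot [([225.5, 224.6, 18.0, 19.6], 0.65)]
tin [([348.2, 236.8, 26.0, 22.7], 0.64)]
red_pad [([257.9, 149.5, 28.4, 26.3], 0.82), ([296.2, 152.9, 30.9, 28.7], 0.39)]
white_pad [([378.5, 164.8, 26.7, 33.4], 0.88), ([258.8, 149.3, 25.0, 27.6], 0.34)]
left_grey_pad [([294.6, 157.4, 31.8, 26.8], 0.85)]
right_grey_pad [([338.1, 161.5, 32.0, 26.9], 0.79), ([227.1, 224.3, 17.4, 19.1], 0.34)]
pen [([260.1, 270.3, 58.2, 11.5], 0.7)]
wick [([380.4, 271.7, 18.4, 18.3], 0.73)]
side [[401.4454090393256, 0.0, 317.954162748095], [0.0, 401.4454090393256, 201.51217669895038], [0.0, 0.0, 1.0]] [[ 0.6458  0.7634 -0.008  -0.2249]
 [ 0.6717 -0.5732 -0.4693 -0.3933]
 [-0.3629  0.2977 -0.883   1.0986]
 [ 0.      0.      0.      1.    ]]
bottle []
jar [([308.6, 160.7, 20.5, 31.1], 0.72), ([379.1, 199.1, 27.5, 27.5], 0.67), ([223.7, 193.7, 23.5, 19.0], 0.39)]
pot [([361.2, 138.3, 13.9, 21.4], 0.62)]
tin [([263.7, 195.4, 18.5, 25.2], 0.72)]
red_pad []
white_pad [([276.2, 258.7, 26.3, 31.8], 0.8)]
left_grey_pad [([344.5, 217.5, 35.3, 31.3], 0.83), ([275.2, 259.3, 26.3, 31.2], 0.72)]
right_grey_pad [([310.3, 236.6, 33.8, 28.7], 0.71), ([272.5, 259.9, 31.5, 28.9], 0.44)]
pen [([285.4, 138.9, 45.2, 31.6], 0.59)]
wick [([222.4, 192.2, 23.6, 21.8], 0.9)]
{'mtx': array([[309.7069,   0.    , 315.2956],
       [  0.    , 309.7069, 202.2297],
       [  0.    ,   0.    ,   1.    ]]), 'hand_eye': array([[ 0.0007, -0.9474, -0.3202,  0.0811],
       [ 1.    ,  0.0006,  0.0004,  0.0002],
       [-0.0002, -0.3202,  0.9474, -0.1426],
       [ 0.    ,  0.    ,  0.    ,  1.    ]])}
[-0.      0.9788  0.2049 -0.    ] 1.1
```

Run:
```python
import cv2
a=cv2.imread("pics/top0.png")[100:320,180:480];b=cv2.imread("pics/side0.png")[90:310,180:480]
cv2.imwrite("pics/t.png",cv2.resize(a,None,fx=2.66,fy=2.66,interpolation=2));cv2.imwrite("pics/s.png",cv2.resize(b,None,fx=2.66,fy=2.66,interpolation=2))
```

```text
(no output)
```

View pics/t.png

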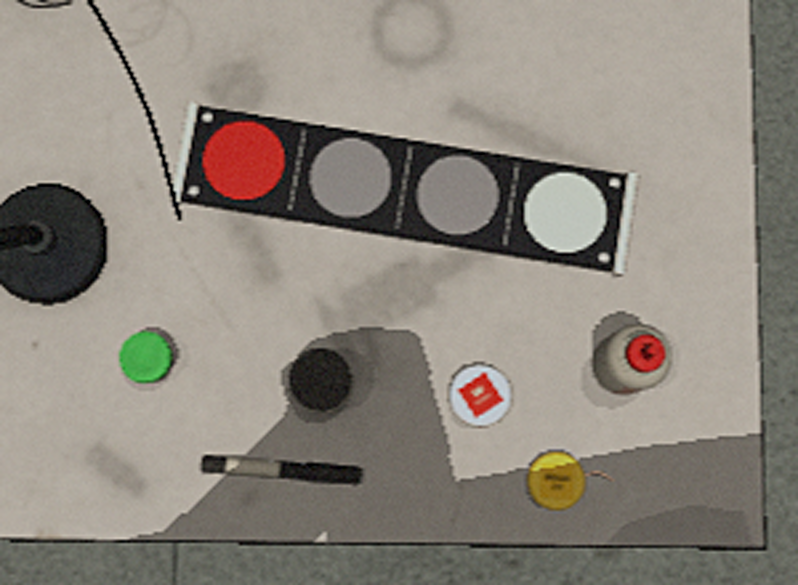

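View pics/s.png

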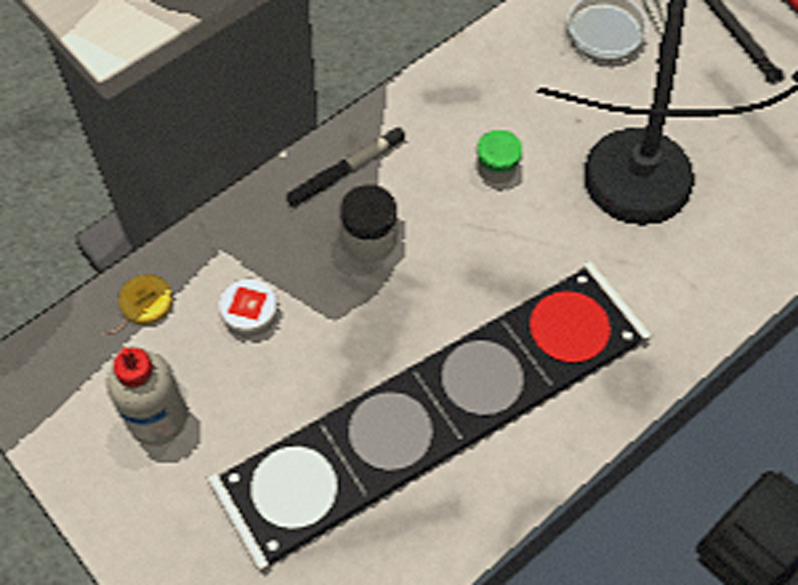

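Both views agree: the strip has the red pad at left (zoomed top 243,161) and the white pad at right (565,212). Pot (147,357), jar (319,379), tin (480,394) and bottle (646,352) are in front. A lamp base stands near the pot at (48,243).

```bash
cat > h.py <<'E'
from cell import bot
import cv2,numpy as np
np.set_printoptions(precision=4,suppress=True)
def ray(c,uv):
    k=bot.calibration(c);E=k["extrinsics"];R=E[:3,:3]
    d=R.T@np.linalg.inv(k["mtx"])@[uv[0],uv[1],1]; return -R.T@E[:3,3],d/np.linalg.norm(d)
def wray(uv,P,q):
    k=bot.calibration("wrist");m=k["mtx"];H=k["hand_eye"]
    x=(uv[0]-m[0,2])/m[0,0];y=(uv[1]-m[1,2])/m[1,1];r=np.hypot(x,y)+1e-9
    d=np.array([np.sin(r)*x/r,np.sin(r)*y/r,np.cos(r)])
    from scipy.spatial.transform import Rotation as Ro
    R=Ro.from_quat([q[1],q[2],q[3],q[0]]).as_matrix()
    return np.array(P)+R@H[:3,3],R@H[:3,:3]@d
def tri(rs):
    A=sum(np.eye(3)-np.outer(d,d) for o,d in rs);b=sum((np.eye(3)-np.outer(d,d))@o for o,d in rs)
    p=np.linalg.solve(A,b);return p,max(np.linalg.norm(np.cross(p-o,d)) for o,d in rs)
def at(r,z):
    o,d=r;return o+d*(z-o[2])/d[2]
E
python3 - <<'E'
from h import *
T=dict(red=(243,161,.015),g1=(351,178,.015),g2=(458,195,.015),white=(565,212,.015),pot=(147,357,.03),jar=(319,379,.051),tin=(480,394,.019),bottle=(646,352,.124),lamp=(38,237,.02),wick=(555,480,.011),pena=(203,464,.01),penb=(361,476,.01),base=(48,243,.01))
S=dict(red=(569,326),g1=(482,377),g2=(390,431),white=(293,487),pot=(499,147),jar=(369,209),tin=(248,303),bottle=(133,364),lamp=(648,157),wick=(145,299),pena=(400,135),penb=(292,200),base=(639,175))
for n,(u,v,z) in T.items():
    a=ray("top",(u/2.66+180-.3,v/2.66+100-.3));b=ray("side",(S[n][0]/2.66+180-.3,S[n][1]/2.66+90-.3))
    p,e=tri([a,b]);print(n,p,"err",round(e,4),at(a,z)[:2],at(b,z)[:2])
E
python3 - <<'E'
import cv2,numpy as np
a=cv2.imread("pics/top0.png");b=cv2.imread("pics/side0.png")
cv2.imwrite("pics/full.png",cv2.resize(np.hstack([a,b]),(800,250)))
E
```

```text
red [ 0.6164 -0.0137  0.012 ] err 0.0005 [ 0.616  -0.0136] [ 0.6169 -0.0156]
g1 [ 0.6037 -0.0985  0.013 ] err 0.0 [ 0.6032 -0.0986] [ 0.6042 -0.0992]
g2 [ 0.5909 -0.1826  0.0125] err 0.0002 [ 0.5905 -0.1824] [ 0.5915 -0.1834]
white [ 0.5779 -0.2666  0.013 ] err 0.0006 [ 0.5778 -0.2658] [ 0.5782 -0.2674]
pot [0.4601 0.0533 0.0312] err 0.0004 [0.4599 0.0532] [0.4597 0.0544]
jar [ 0.4435 -0.0785  0.0466] err 0.0002 [ 0.4433 -0.0786] [ 0.4455 -0.0805]
tin [ 0.4351 -0.1998  0.0191] err 0.0003 [ 0.4352 -0.1995] [ 0.4348 -0.2001]
bottle [ 0.4613 -0.3103  0.1016] err 0.0 [ 0.4592 -0.306 ] [ 0.4727 -0.3126]
lamp [0.5512 0.1399 0.0344] err 0.0011 [0.553 0.143] [0.5468 0.151 ]
wick [ 0.3705 -0.2587  0.0055] err 0.0009 [ 0.3709 -0.2572] [ 0.3731 -0.2603]
pena [0.3798 0.012  0.0028] err 0.0005 [0.3801 0.0114] [0.3835 0.0079]
penb [ 0.3729 -0.1083  0.0073] err 0.0012 [ 0.3723 -0.1095] [ 0.3751 -0.1082]
base [0.5506 0.1386 0.0083] err 0.0004 [0.5501 0.1378] [0.5514 0.1379]
```

View pics/full.png

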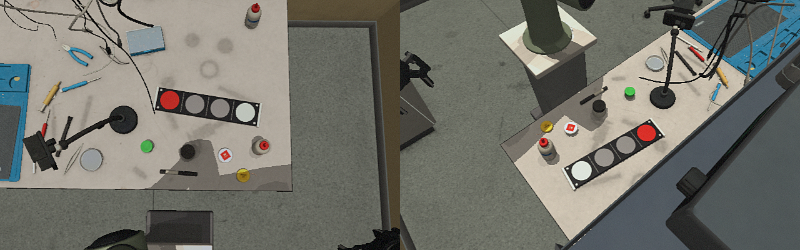

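The points fit: the pads triangulate to z≈13 mm at 85 mm spacing, and the lid heights are as expected. The lamp post leans away to the left. The bottle is the least certain, so I'll check it, and the tin, jar and pot, with the wrist camera.

```bash
cat >> h.py <<'E'
Q=[0,1,0,0]
def look(n):
    P=bot.read_position();q=bot.read_tool_rot();im=bot.camera("wrist")
    cv2.imwrite(f"pics/{n}.png",im[:,:,::-1]);return P,q,im
E
python3 - <<'E'
from h import *
print(bot.solve_ik([.46,-.31,.27],Q),bot.solve_ik([.61,-.01,.1],Q))
W={}
ts={"bottle":.1,"tin":.019,"jar":.051,"pot":.03}
for i,(x,y) in enumerate([(.43,-.31),(.43,-.2),(.43,-.08),(.43,.04)]):
    bot.move_pose([x,y,.26],Q)
    P,q,im=look(f"w{i}");print(i,P,q,bot.read_clock())
    for t in ts:
        for d in bot.search_frame("wrist",t)[:1]:
            b=d["bbox"];c=(b[0]+b[2]/2,b[1]+b[3]/2)
            if d["confidence"]>.4: W.setdefault(t,[]).append(wray(c,P,q));print(t,np.round(b),round(d["confidence"],2),at(W[t][-1],ts[t])[:2])
for t in W: print(t,tri(W[t]) if len(W[t])>1 else None)
s=[cv2.resize(cv2.imread(f"pics/w{i}.png"),(400,250)) for i in range(4)]
cv2.imwrite("pics/ww.png",np.vstack([np.hstack(s[:2]),np.hstack(s[2:])]))
E
```

```text
[-0.7261  0.3129 -0.1113  1.1467  0.      2.4155] [-0.1373  0.5459 -0.2046  0.8203  0.      3.0043]
0 [ 0.4297 -0.3105  0.2599] [ 0.0002  1.     -0.0001 -0.0002] 2.2583
bottle [295. 122.  45.  52.] 0.61 [ 0.4658 -0.3139]
tin [216. 148.  34.  36.] 0.64 [ 0.4307 -0.2052]
jar [124. 142.  44.  42.] 0.87 [ 0.445  -0.0952]
pot [ 67. 141.  31.  28.] 0.96 [0.4593 0.0382]
1 [ 0.4301 -0.1996  0.2603] [0.0003 1.     0.0005 0.0003] 3.025
bottle [384. 125.  52.  50.] 0.75 [ 0.4654 -0.2969]
tin [298. 145.  39.  39.] 0.87 [ 0.4319 -0.2032]
jar [195. 138.  48.  46.] 0.89 [ 0.4447 -0.0855]
pot [119. 136.  36.  30.] 0.6 [0.4596 0.0432]
2 [ 0.4302 -0.0799  0.2601] [0.0002 1.     0.0005 0.0002] 3.825
bottle [465. 132.  61.  46.] 0.79 [ 0.4656 -0.2819]
tin [389. 147.  38.  36.] 0.87 [ 0.4327 -0.2012]
jar [294. 136.  40.  48.] 0.6 [ 0.4442 -0.0796]
pot [196. 130.  32.  30.] 0.75 [0.4603 0.0491]
3 [0.4301 0.0401 0.26  ] [0.0002 1.     0.0004 0.0001] 4.625
bottle [528. 138.  63.  43.] 0.61 [ 0.466  -0.2677]
tin [468. 152.  34.  34.] 0.65 [ 0.4318 -0.199 ]
jar [389. 138.  44.  45.] 0.68 [ 0.4456 -0.0745]
pot [288. 130.  31.  32.] 0.71 [0.4579 0.0539]
bottle (array([ 0.4587, -0.3132,  0.0539]), np.float64(0.001475656634089853))
tin (array([ 0.4303, -0.2034,  0.0121]), np.float64(0.0010330372877713093))
jar (array([ 0.4409, -0.0803,  0.0299]), np.float64(0.001644604212219486))
pot (array([0.4568, 0.0547, 0.0125]), np.float64(0.001488442994787886))
```

View pics/ww.png

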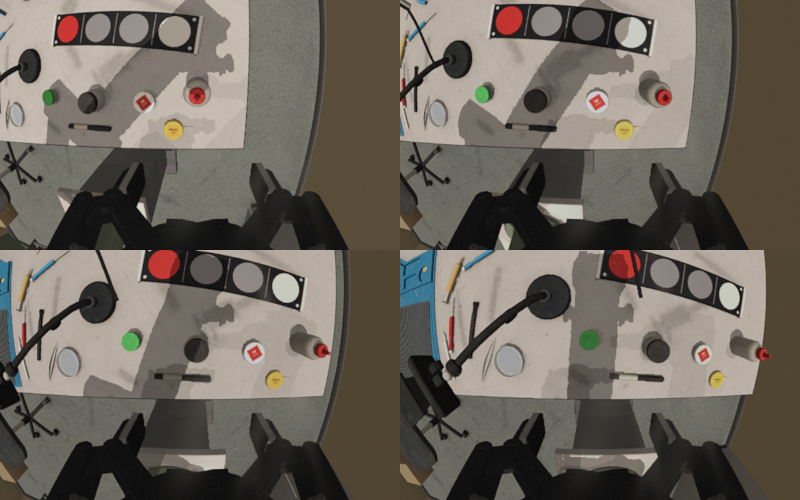

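Wrist estimates agree with the fixed cameras within a few mm (bottle nozzle at ~(196,95) in the first tile). Starting with the bottle.

```bash
cat >> h.py <<'E'
def pick(x,y,z,lift,pre=1.0,force=40,hover=.2):
    bot.set_gripper(pre); bot.move_pose([x,y,hover],Q)
    bot.move_linear([x,y,z+.03],speed=.2); print("down hit",bot.move_linear([x,y,z],speed=.06,until_force=8),bot.read_position())
    bot.set_gripper(0,force); zg=bot.read_position()[2]
    print("grip w",bot.read_gripper_width(),"f",bot.read_finger_force(),"z",zg)
    bot.move_linear([x,y,zg+lift],speed=.12); print("after lift w",bot.read_gripper_width(),"t",bot.read_clock()); return zg
def place(x,y,zg,lift,rel=.8,up=.2):
    p=bot.read_position(); bot.move_linear([x,y,zg+lift],speed=.2)
    bot.move_linear([x,y,zg+.025],speed=.15)
    print("touch",bot.move_linear([x,y,zg+.0145],speed=.03,until_force=4),bot.read_position()-[0,0,zg])
    bot.set_gripper(rel); bot.wait(.2); bot.move_linear([x,y,up],speed=.2); print("t",bot.read_clock())
E
python3 - <<'E'
from h import *
zg=pick(.460,-.311,.058,.08)
place(.6165,-.0140,zg,.08)
E
```

```text
down hit False [ 0.4598 -0.3109  0.0577]
grip w 0.5395541995000072 f 40.988101651892066 z 0.05865733750986172
after lift w 0.5357134285797306 t 9.0167
touch True [ 0.6172 -0.0141  0.015 ]
t 13.0917
```

Run:
```python
from h import *
zg=pick(.4435,-.0790,.014,.09)
place(.6037,-.0985,zg,.09)
zg=pick(.4595,.0540,.002,.09,pre=.75)
P,q,im=look("pot")
place(.5909,-.1826,zg,.09)
```

```text
down hit False [ 0.4433 -0.0789  0.0138]
grip w 0.5456002010611054 f 40.67601978778839 z 0.014549696936546005
after lift w 0.5480461021736354 t 17.1083
touch True [ 0.6042 -0.0986  0.015 ]
t 20.6
down hit False [0.4593 0.054  0.0018]
grip w 0.44382450455343175 f 39.66624855995178 z 0.0024986127446235476
after lift w 0.4448416987340585 t 24.5667
touch True [ 0.5914 -0.1828  0.015 ]
t 28.7667
```

Run:
```python
from h import *
zg=pick(.4335,-.2010,-.003,.09,pre=.75)
place(.5779,-.2666,zg,.09)
bot.move_pose([.45,-.14,.3],Q); look("end")
for c in ["top","side"]: cv2.imwrite(f"pics/{c}1.png",bot.camera(c)[:,:,::-1])
a=cv2.imread("pics/top1.png")[110:290,200:460];b=cv2.imread("pics/side1.png")[130:310,200:460]
cv2.imwrite("pics/e1.png",cv2.resize(np.vstack([a,b]),(800,1108),interpolation=2)[:554]);cv2.imwrite("pics/e2.png",cv2.resize(b,None,fx=3.07,fy=3.07,interpolation=2))
```

```text
down hit False [ 0.4333 -0.2009 -0.0033]
grip w 0.5312219642534951 f 42.81656056875363 z -0.0021521000529632003
after lift w 0.5316065669712996 t 32.5583
touch True [ 0.5783 -0.2669  0.015 ]
t 36.125
```

View pics/e1.png

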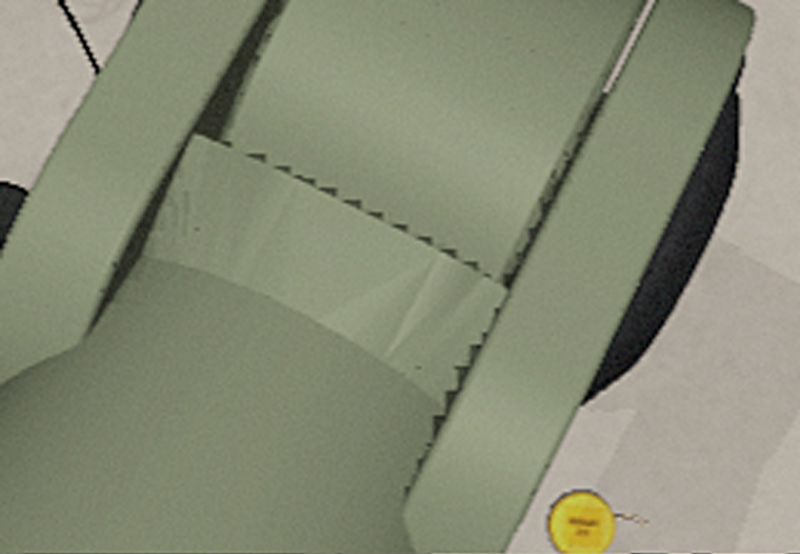

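View pics/e2.png

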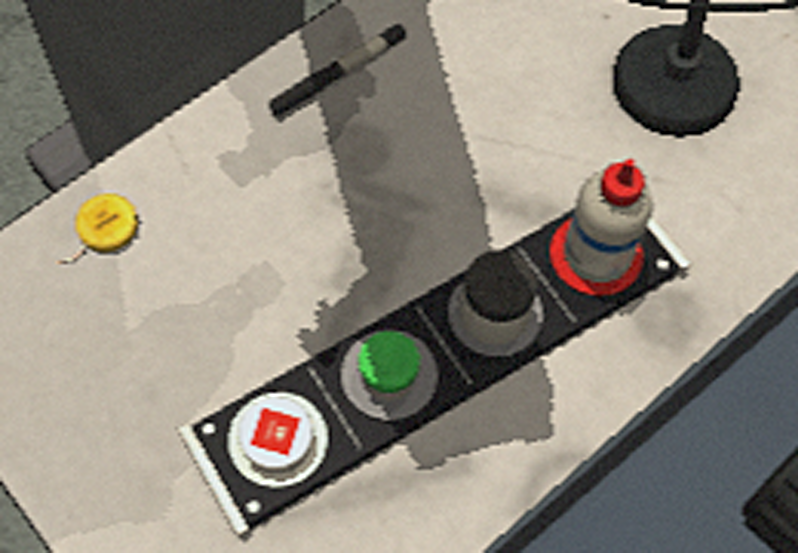

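All four stand on their pads in the right order in the side view (tin 275,435; pot 388,365; jar 500,290; bottle 615,215). The arm hides the top view, so I'll move it away and check the centring.

Run:
```python
from h import *
bot.goto_joints([-1.292,.326,-.193,1.052,0,1.437])
a=bot.camera("top")[:,:,::-1][110:290,200:460]
cv2.imwrite("pics/e3.png",cv2.resize(a,None,fx=3,fy=3,interpolation=2)); print(bot.read_clock())
```

```text
38.7583
```

View pics/e3.png

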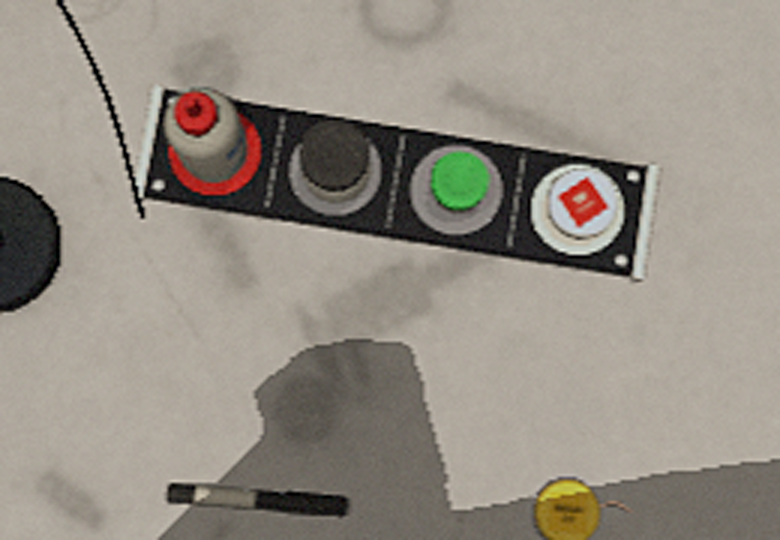

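Run:
```python
from h import *
# top px (zoom 3, off 200,110), side px (zoom 3.07, off 200,130); lid centres
D=dict(pot=((460,178),(389,359),.045,(.5909,-.1826)),jar=((335,157),(500,285),.066,(.6037,-.0985)),tin=((584,202),(276,428),.034,(.5779,-.2666)),bottle=((196,112),(624,183),.125,(.6165,-.014)),
 whitepad=((577,210),(278,439),.015,(.5779,-.2666)))
for n,(t,s,z,p) in D.items():
    a=ray("top",(t[0]/3+199.7,t[1]/3+109.7));b=ray("side",(s[0]/3.07+199.7,s[1]/3.07+129.7))
    q,e=tri([a,b]);print(n,q,round(e,4),"off",q[:2]-p,at(a,z)[:2]-p,at(b,z)[:2]-p)
```

```text
pot [ 0.5921 -0.1836  0.0447] 0.0004 off [ 0.0012 -0.001 ] [ 0.0014 -0.0006] [ 0.0011 -0.0014]
jar [ 0.6032 -0.0992  0.0571] 0.0003 off [-0.0005 -0.0007] [-0.0028 -0.0013] [ 0.0022 -0.0038]
tin [ 0.5785 -0.267   0.0373] 0.0006 off [ 0.0006 -0.0004] [ 0.001  -0.0013] [-0.0001  0.0006]
bottle [ 0.618  -0.0137  0.113 ] 0.0002 off [0.0015 0.0003] [-0.0018 -0.0015] [ 0.005 -0.006]
whitepad [ 0.5777 -0.2661  0.0119] 0.0001 off [-0.0002  0.0005] [-0.0007  0.0009] [ 0.0007 -0.0001]
```

All offsets are under 3 mm from two-view triangulation, so I'm handing it in.

```bash
python3 -c "
from cell import bot
print(bot.close_job())"
```

```text
the job is handed in; nothing more can be done
None
```

The job is handed in: bottle, jar, pot and tin stand upright on the red, left grey, right grey and white pads, each measured within about 3 mm of centre; the pen and wick spool look undisturbed, and the arm took about 39 s of the 112 s, though no verdict came back.

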